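# Pick the copper electrode plate and clamp it in the deburring vise

### The job

Take the copper plate out of the crate, leaving the other plates standing in their slots, and lower it gently, neck up, between the open jaws of the green vise until it stands on the vise's floor, about in the middle of the jaws' length. Let go of it, then throw the clamp lever from the red mark fully over into the green mark so that the jaws hold the plate upright.

Things in the scene. Friction and masses are not known exactly. Their poses are not given: they have to be found in the camera images.
- copper_plate: copper electrode plate, the only copper part: 10 mm thick (x), body 80 mm wide (y) and 75 mm tall (z), on top in the middle a neck 40 mm wide, 35 mm tall (110 mm in all); 0.5 to 0.85 kg. Origin: centre of its underside; z runs up to the neck. It starts in one of the crate's six slots, leaning 30 degrees from vertical, top towards crate -x
- crate: fixed blue crate with six slanted slots, 230 mm (x) by 210 mm (y); end walls 45 mm high, side walls 65 mm, middle wall along x 55 mm. Origin: centre of its underside. Slots: feet of the plates at x = -45, 19, 83 mm and y = -52 or 52 mm (+-4), z = 30 mm
- crate_mid (a point): middle of the six slots at foot height (crate x 19 mm, y 0, z 30 mm), axes as the crate. All plates lean alike, 30 degrees, tops towards crate -x, each on a grey backrest 4 mm thick that reaches 58 mm up its crate -x side. Rows are 55 mm apart measured square to the plates; the row on the -x side stands 32 mm further along the plates' own z
- vise_seat (a point): point on the floor of the green vise, 20 mm above the bench, mid-length of the jaws and midway across the open gap. x points from the grey moving jaw to the fixed green jaw, y along the jaws, z up. Open gap 28 mm (x); jaws 100 mm long (y), 55 mm tall above this point, ends of the gap open. The grey jaw slides to +x as the lever is thrown, leaving 12 mm
- clamp (a joint): clamp lever of the vise, swinging in the vise's x-z plane: 0 = leaning 0.6 rad to vise -x (red mark), 1.2 = stop, leaning 0.6 rad to vise +x (green mark, clamped). Starts between 0 and 0.15, stays where left, moves with 2 to 4 N at the knob
- lever_knob (a point): centre of the red ball knob (28 mm across) at the end of the clamp lever, a steel rod 12 mm thick; moves with the lever, 100 mm from the hub
- lever_hub (a point): on the clamp lever's hinge axis (along vise y): 40 mm above the bench, 20 mm to vise -x and 100 mm to vise +y of the vise seat. The dark quadrant with the red and green marks (reaching 80 mm from the axis) stands 18 mm beyond it in +y
- steel_plate_a: bright steel rectangular plate, 80 mm wide and 85 mm tall, 10 mm thick, about 520 g; one of the five other plates in the crate's slots. Origin: centre of its underside; z up the plate, x along its thickness, y along its width
- steel_plate_b: bright steel L-shaped plate, 80 mm wide and 60 mm tall with a 36 mm wide, 25 mm tall ear at one corner, 10 mm thick, about 430 g; one of the five other plates in the crate's slots. Origin: centre of its underside; z up the plate, x along its thickness, y along its width
- dark_plate_a: dark steel plate, 80 mm square, 10 mm thick, about 500 g; one of the five other plates in the crate's slots. Origin: centre of its underside; z up the plate, x along its thickness, y along its width
- dark_plate_b: dark steel stepped plate, 80 mm wide and 50 mm tall with a neck 50 mm wide and 35 mm tall, 10 mm thick, about 440 g; one of the five other plates in the crate's slots. Origin: centre of its underside; z up the plate, x along its thickness, y along its width
- alu_plate: pale aluminium rectangular plate, 80 mm wide and 85 mm tall, 10 mm thick, about 190 g; one of the five other plates in the crate's slots. Origin: centre of its underside; z up the plate, x along its thickness, y along its width
Things that resemble listed ones, but are neither listed nor needed, are in the scene too. Several things have the shape of the copper_plate; the one meant has the colours described above.

How it is judged:
By the outcome, as a careful person would: the job done as asked, in the order asked, and still so for the second after the job is handed in, with the robot touching nothing.
It also fails if it takes over 56 s, if anything falls off the work surface, if the arm or the gripper's body presses on something with over 40 N, if the wrist force passes 120 N, or if a joint passes its speed limit or range.

### The arm

A 7-joint arm with a two-finger parallel gripper is mounted at the origin on the work surface. World frame = base frame: x ahead of the robot, y to its left, z up, the work surface at z = 0. Lengths are in m, angles in rad, forces in N, time in s.
With the tool pointing down it reaches from about 0.35 to 0.9 m from the base axis. Payload 8.1 kg.
Tool frame: the origin (TCP) lies midway between the tips of the shut fingers; the grasp point (between the pads) lies behind it (ctrl.tcp_to_grasp is the z of the grasp point in the tool frame, in m); z points along the fingers, y is the line along which they close (so a half turn about z gives the same grasp; the last joint's range is limited). The gripper opens to 85 mm and grips with 20 to 120 N. Pads are 22 mm wide; open, the fingers measure 114 mm over their backs; the gripper's body (76 mm by 85 mm) begins 54 mm behind the grasp point. The pads swing forward as they close: fully open they stand 13 mm farther back than shut.
Start: joints at [1.081, 0.434, 0.025, 1.573, -0.012, 1.134, -0.075], TCP at [0.236, -0.579, 0.211] pointing down, gripper open.
Joint ranges: [-2.62, 2.62], [-0.44, 2.09], [-1.27, 1.32], [0.08, 2.57], [-1.32, 4.46], [0.12, 2], [-2.74, 2.74]. Speed limits (rad/s): [2.22, 2.22, 3.01, 3.01, 3.14, 3.14, 3.14].

### API

Orientations are given as a unit quaternion [w, x, y, z].
In Python, from station import ctrl, imaging gives the robot as it stands.
- The arm moves only by the tool play_rows, never from a script. Its arguments are lists of equal length, an entry for each row: "xyz": the shift along the tool's x, y, z in m, a list of three; "twist": the turn, a rotation vector about the tool's x, y, z in rad, a list of three; "claw": the gripper command: -1 is shut, 1 is fully open, values between are in proportion. A call has 1 to 5 rows; each row shifts and turns the commanded pose from where the row before left it, along the tool's axes as they then stand; what a row does not reach is not made up. A row lasts 1/10 s, in which the tool goes at most 50 mm and 8.59 degrees, less where a joint would pass 70% of its speed; a pose out of reach is approached as far as the arm can. A call with a gripper value outside its range is refused whole. The fingers move at their own pace and stop on an object; "force" is the grip in N (left out, the last holds). Time passes only in rows, so rows that do not move let the fingers close. It gives the time, the measured TCP pose, the force and the opening at its end, in the units of the state.
- ctrl.get_state(): the state, without advancing time (a new reading comes with each control period).
- imaging.grab_frame(name): name is "scene" or "top" or "wrist"; returns a dict with "color" (480x640x3 uint8, blue, green, red), "fx", "fy", "cx", "cy" (pixels), "k1" (the pictures are not rectified: a ray, as slopes to the right and down, at radius r is drawn at 1 + k1 r^2 times it, then the intrinsics apply), "origin" and "orientation" of the camera in the world. Camera axes: x right, y up, looking along -z (the intrinsics and any distortion apply to the point x, -y, -z); pixel columns grow to the right and rows downward; lengths in m; the calibration is good to about 2 mm. A picture is of the moment at which its call begins. There is no depth.
- ctrl.sign_off(): hands the job in, once; it reports no verdict.
The state is a dict: "time": time; "joint_positions": joint angles; "dq": joint speeds; "effort": joint torques, N m; "eef_pos": TCP position; "eef_rot": TCP orientation; "contact_force": force on the tool from outside, world axes, zero at the start; "moment": the same for the moment, N m; "finger_gap": opening from 0.0 (shut) to 1.0 (fully open).
Only numpy, scipy, OpenCV 4.12 (cv2) and the standard library are available. Lean on these libraries where they do the work, as an engineer would, in place of code of your own. Each camera call takes 0.05 s, during which the arm holds its last target. There are 200 camera calls.

## Working session

There is one attempt and no reset: what is moved stays moved. The work goes in short steps, Python scripts to look and compute and a tool call to move; the robot and the scene stay as the last step left them, time stands still between calls to the robot, and variables do not carry over. Pictures are saved under pics/ and viewed, on a budget of 10 in all, crops included, one or two more only if the job needs it, and the job is handed in when it is done.

Besides the shell and the picture viewer there is one more tool, called after ">>>" as name(argument=value, ...) on one line, values as JSON. play_rows: Moves the arm, as the interface text tells. Its arguments: {"type":"object","properties":{"xyz":{"type":"array","items":{"type":"array","items":{"type":"number"}}},"twist":{"type":"array","items":{"type":"array","items":{"type":"number"}}},"claw":{"type":"array","items":{"type":"number"}},"force":{"type":"number"}},"required":["xyz","twist","claw"]}

```bash
ls; mkdir -p pics; cat > h.py <<'E'
import numpy as np, cv2
from scipy.spatial.transform import Rotation as R
from station import ctrl, imaging
def rot(q): return R.from_quat([q[1],q[2],q[3],q[0]])
def ray(f,u,v):
    x=(u-f["cx"])/f["fx"]; y=(v-f["cy"])/f["fy"]; rd=np.hypot(x,y); r=rd
    for _ in range(20): r=rd/(1+f["k1"]*r*r)
    s=r/rd if rd>0 else 1
    d=rot(f["orientation"]).apply([x*s,-y*s,-1.]); return np.array(f["origin"]),d/np.linalg.norm(d)
def onz(f,u,v,z):
    o,d=ray(f,u,v); return o+d*(z-o[2])/d[2]
def tri(rs):
    A=sum(np.eye(3)-np.outer(d,d) for o,d in rs); b=sum((np.eye(3)-np.outer(d,d))@o for o,d in rs)
    p=np.linalg.solve(A,b); return p,[np.linalg.norm(np.cross(p-o,d)) for o,d in rs]
def proj(f,p):
    c=rot(f["orientation"]).inv().apply(np.array(p)-f["origin"]); x,y=c[0]/-c[2],-c[1]/-c[2]
    s=1+f["k1"]*(x*x+y*y); return np.array([f["cx"]+f["fx"]*x*s,f["cy"]+f["fy"]*y*s])
E
python3 - <<'E'
from h import *
import pickle
s=ctrl.get_state(); print(s, ctrl.tcp_to_grasp)
for n in("scene","top","wrist"):
    f=imaging.grab_frame(n); pickle.dump(f,open(n+"0.pkl","wb")); cv2.imwrite(f"pics/{n}0.png",f["color"]); print(n,f["fx"],f["k1"],f["origin"],f["orientation"])
E
```

```text
pics
{'time': 0.0, 'joint_positions': array([ 1.08138875,  0.43517827,  0.02495541,  1.57412729, -0.01160133,
        1.13400676, -0.07510292]), 'dq': array([ 0.00115502,  0.00113332, -0.00024704, -0.0008949 ,  0.00127371,
       -0.00078728,  0.00210377]), 'effort': array([ 2.39333840e-04, -6.70470428e+01,  1.02498684e+00, -3.16217673e+01,
        1.56482606e-02,  1.23730625e-02,  4.28239366e-05]), 'eef_pos': array([ 0.23551434, -0.57832724,  0.2097419 ]), 'eef_rot': array([-7.57115641e-04,  9.81360951e-01,  1.92171967e-01, -2.16208697e-04]), 'contact_force': array([ 0.33314119, -0.33372929, -0.53488457]), 'moment': array([-0.00648408, -0.01249583, -0.03743074]), 'finger_gap': 0.9958199002265411} -0.0187
scene 568.8001695151854 0.016586030584046712 [0.96936565 0.82165371 0.72156953] [0.23038896 0.12612326 0.47199854 0.84156475]
top 493.40992326796015 -0.10784985131947902 [ 0.26945055 -0.01622757  1.22570878] [-0.68365606 -0.06876522  0.07625418  0.72254483]
wrist 334.5104372691694 -0.06372612244461882 [ 0.30098602 -0.55191983  0.37404165] [ 0.82180799 -0.11489868  0.07867423 -0.55248556]
```

View pics/top0.png

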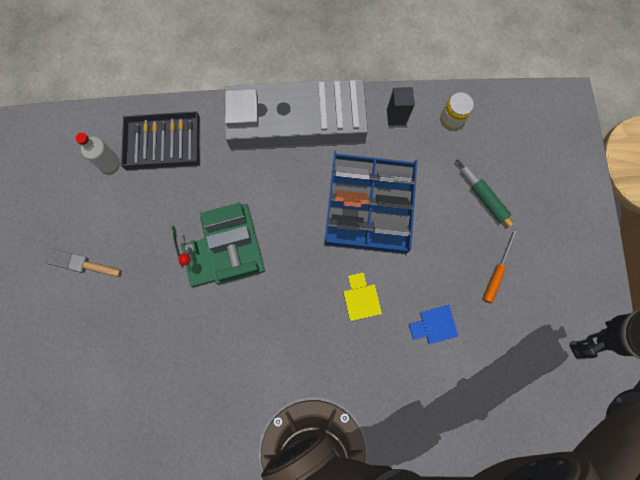

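View pics/scene0.png

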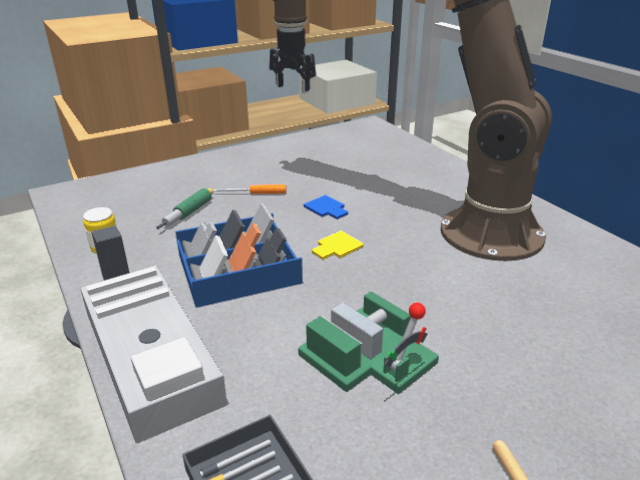

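The top view shows the copper plate in the crate at (352,198), the vise at (228,245), its red knob at (184,259), and the yellow (362,300) and blue (435,325) lookalikes on the bench. The scene view shows copper at (245,248) and the knob at (417,311). The only things that could be mistaken for it are the yellow and blue plates, so I choose the copper one in the crate. Next is a close crop to check that.

```bash
python3 - <<'E'
from h import *
t=cv2.imread("pics/top0.png"); s=cv2.imread("pics/scene0.png")
def c(im,x,y,w,h): return cv2.resize(im[y:y+h,x:x+w],(400,300),interpolation=cv2.INTER_CUBIC)
cv2.imwrite("pics/crops.png",np.vstack([np.hstack([c(t,300,145,144,108),c(s,170,195,144,108)]),np.hstack([c(t,150,190,128,96),c(s,295,285,148,111)])]))
E
```

```text
(no output)
```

View pics/crops.png

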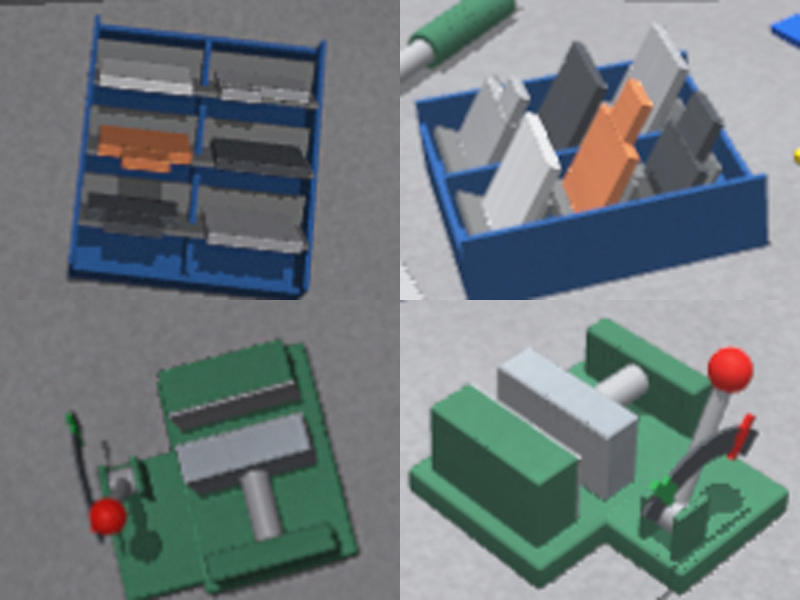

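The crop confirms it. Copper is in the crate's left column, middle row (top-view crop at about (145,145)), with its neck towards the robot. The vise's grey jaw is on the robot side of the fixed jaw, and the lever is on the left at the red mark.

```bash
python3 - <<'E'
from h import *
import pickle
t=pickle.load(open("top0.pkl","rb")); s=pickle.load(open("scene0.pkl","rb"))
def cr(x,y,ox,oy,k): return ox+x/k,oy+y/k
C=[onz(t,*cr(x,y,300,145,400/144),.065) for x,y in[(97,20),(323,42),(70,278),(303,295)]]
print("crate",np.round(C,4), "len",[np.linalg.norm(a-b) for a,b in((C[0],C[1]),(C[2],C[3]),(C[0],C[2]),(C[1],C[3]))]); print(np.mean(C,0))
for a,b in((2,0),(3,1)): d=C[a+0 if 0 else b]-C[a]; print("yaw x",np.degrees(np.arctan2(d[1],d[0])))
J=[onz(t,*cr(x,y,150,190,3.125),.075) for x,y in[(170,112),(297,80),(177,147),(303,115),(160,75),(280,42),(187,183),(310,150)]]
print("jaws",np.round(J,4)); print("seat",np.mean(J[:4],0))
for a,b in((1,0),(3,2),(5,4),(7,6)): d=J[b]-J[a]; print("yaw y-90",np.degrees(np.arctan2(d[1],d[0]))-90,np.linalg.norm(d))
# knob
def red(f):
    h=cv2.cvtColor(f["color"],cv2.COLOR_BGR2HSV); m=(((h[...,0]<5)|(h[...,0]>175))&(h[...,1]>190)&(h[...,2]>90)).astype(np.uint8)
    n,l,st,c=cv2.connectedComponentsWithStats(m); print([(st[i].tolist(),c[i].round(1)) for i in range(1,n) if st[i][4]>15]);
    return
def cop(f):
    h=cv2.cvtColor(f["color"],cv2.COLOR_BGR2HSV); m=((h[...,0]>4)&(h[...,0]<15)&(h[...,1]>120)).astype(np.uint8)
    n,l,st,c=cv2.connectedComponentsWithStats(m); print("cop",[(st[i].tolist(),c[i].round(1)) for i in range(1,n) if st[i][4]>80])
for f in(t,s): red(f);cop(f)
# scene jaw corners for height check: crop(295,285,k=400/148), lower right
S=lambda x,y: cr(x,y,295,285,400/148)
for nm,tp,sp in[("fix in +y",(170,112),(578,460)),("mov in -y",(303,115),(530,350)),("mov in +y",(177,147),(605,437-0))]:
    p,e=tri([ray(t,*cr(*tp,150,190,3.125)),ray(s,*S(sp[0]-400,sp[1]-300))]); print(nm,p.round(4),np.round(e,4))
E
```

```text
crate [[ 0.7202 -0.0947  0.065 ]
 [ 0.6891 -0.297   0.065 ]
 [ 0.4858 -0.0563  0.065 ]
 [ 0.4598 -0.2564  0.065 ]] len [np.float64(0.20465918537576838), np.float64(0.20181050664429595), np.float64(0.23747228676768456), np.float64(0.23286783722534085)]
[ 0.58873291 -0.17612873  0.065     ]
yaw x -9.308483256302038
yaw x -10.03399973540463
jaws [[0.5467 0.231  0.075 ]
 [0.5665 0.1323 0.075 ]
 [0.5189 0.2258 0.075 ]
 [0.5387 0.1284 0.075 ]
 [0.5765 0.2385 0.075 ]
 [0.5976 0.1448 0.075 ]
 [0.4905 0.2184 0.075 ]
 [0.511  0.1238 0.075 ]]
seat [0.54270798 0.17936877 0.075     ]
yaw y-90 11.370763675730913 0.10062043485566782
yaw y-90 11.45618598456825 0.0993750550153019
yaw y-90 12.684698591885535 0.09611159111181734
yaw y-90 12.220186564513725 0.09683557848903403
[([76, 133, 11, 10, 89], array([ 80.9, 137.6])), ([179, 254, 11, 11, 97], array([183.9, 258.8]))]
cop [([336, 190, 33, 17, 403], array([351.8, 197.8])), ([484, 264, 22, 39, 364], array([494.4, 282.8]))]
[([409, 303, 16, 15, 176], array([416.5, 310.3])), ([417, 328, 8, 15, 26], array([421. , 334.3]))]
cop [([250, 185, 36, 9, 207], array([267.1, 190.3])), ([229, 224, 31, 47, 764], array([244.5, 249.2]))]
fix in +y [0.5474 0.2331 0.0683] [0.0012 0.0012]
mov in -y [0.5293 0.1333 0.0818] [0.0096 0.0096]
mov in +y [0.5205 0.2266 0.0697] [0.0005 0.0005]
```

```bash
cat >> h.py <<'E'
def frame(yaw,tilt=0):
    "object frame: z up the plate, leaning tilt towards -x"
    return (R.from_euler('z',yaw,degrees=True)*R.from_euler('y',-tilt,degrees=True))
def toolrot(Fo): # tool z = -obj z ; tool y = obj x ; tool x = obj y... right-handed: x = y cross z
    M=Fo.as_matrix(); y=M[:,0]; z=-M[:,2]; return R.from_matrix(np.column_stack([np.cross(y,z),y,z]))
def plan(p1,R1,n,p0=None,R0=None):
    s=ctrl.get_state()
    if p0 is None: p0=s["eef_pos"]; R0=rot(s["eef_rot"])
    step=(R0.inv()*R1).as_rotvec()/n; d=(np.array(p1)-p0)/n
    print("t",round(s["time"],2),"deg/row",np.degrees(np.linalg.norm(step)).round(2),"mm/row",1e3*np.linalg.norm(d))
    print("twist",step.round(3).tolist())
    X=[]
    for i in range(n):
        X.append((R0*R.from_rotvec(step*i)).inv().apply(d).round(4).tolist())
    for i in range(0,n,5): print(X[i:i+5])
E
python3 - <<'E'
from h import *
yaw=-9.6; Fo=frame(yaw,30); foot=np.array([.616,-.128,.03])
T=toolrot(Fo); g=foot+Fo.apply([0,0,.092+.12]); tcp=g+.0187*T.as_matrix()[:,2]; print(tcp,T.as_matrix().round(2))
plan(tcp,T,15)
E
```

```text
[ 0.52070348 -0.1118818   0.19740271] [[ 0.17  0.85  0.49]
 [ 0.99 -0.14 -0.08]
 [ 0.    0.5  -0.87]]
t 0.15 deg/row 4.33 mm/row 36.46281816222851
twist [-0.032, 0.018, -0.066]
[[0.0293, -0.0216, 0.0009], [0.0307, -0.0197, 0.0007], [0.0319, -0.0176, 0.0007], [0.033, -0.0155, 0.0007], [0.0339, -0.0133, 0.0009]]
[[0.0347, -0.0111, 0.0011], [0.0354, -0.0088, 0.0014], [0.0358, -0.0065, 0.0018], [0.0362, -0.0042, 0.0022], [0.0363, -0.0018, 0.0028]]
[[0.0363, 0.0005, 0.0034], [0.0361, 0.0027, 0.0041], [0.0358, 0.005, 0.0049], [0.0353, 0.0072, 0.0057], [0.0346, 0.0093, 0.0066]]
```

>>> play_rows(xyz=[[0.029,-0.0215,0.001],[0.031,-0.0195,0.001],[0.032,-0.0175,0.001],[0.033,-0.0155,0.001],[0.034,-0.0135,0.001]], twist=[[-0.032,0.018,-0.066],[-0.032,0.018,-0.066],[-0.032,0.018,-0.066],[-0.032,0.018,-0.066],[-0.032,0.018,-0.066]], claw=[-0.1,-0.1,-0.1,-0.1,-0.1])

```text
time: 0.65
eef_pos: [0.3316, -0.422, 0.205]
eef_rot: [0.07, 0.932, 0.351, 0.06]
contact_force: [1.1, -1.0, 0.7]
finger_gap: 0.448
```

>>> play_rows(xyz=[[0.0345,-0.011,0.001],[0.0355,-0.009,0.0015],[0.036,-0.0065,0.002],[0.036,-0.004,0.002],[0.0365,-0.002,0.003]], twist=[[-0.032,0.018,-0.066],[-0.032,0.018,-0.066],[-0.032,0.018,-0.066],[-0.032,0.018,-0.066],[-0.032,0.018,-0.066]], claw=[-0.1,-0.1,-0.1,-0.1,-0.1])

```text
time: 1.15
eef_pos: [0.4267, -0.2665, 0.2011]
eef_rot: [0.137, 0.849, 0.496, 0.117]
contact_force: [-0.2, 0.1, -0.5]
finger_gap: 0.447
```

>>> play_rows(xyz=[[0.0365,0.0005,0.0035],[0.036,0.003,0.004],[0.036,0.005,0.005],[0.035,0.007,0.006],[0.0345,0.009,0.0065]], twist=[[-0.032,0.018,-0.066],[-0.032,0.018,-0.066],[-0.032,0.018,-0.066],[-0.032,0.018,-0.066],[-0.032,0.018,-0.066]], claw=[-0.1,-0.1,-0.1,-0.1,-0.1])

```text
time: 1.65
eef_pos: [0.522, -0.1114, 0.197]
eef_rot: [0.199, 0.737, 0.623, 0.17]
contact_force: [0.6, -1.5, -0.4]
finger_gap: 0.452
```

```bash
python3 - <<'E'
from h import *
import pickle
f=imaging.grab_frame("wrist"); pickle.dump(f,open("w1.pkl","wb")); cv2.imwrite("pics/w1.png",f["color"])
s=ctrl.get_state(); print(s["time"],s["eef_pos"],rot(s["eef_rot"]).as_matrix().round(3),s["finger_gap"],s["joint_positions"].round(2),f["origin"])
E
```

```text
1.7 [ 0.52431537 -0.10604859  0.19720569] [[ 0.156  0.851  0.502]
 [ 0.988 -0.136 -0.077]
 [ 0.003  0.508 -0.862]] 0.44998042414790673 [ 0.5   0.08 -0.45  2.26  0.3   0.28 -0.36] [ 0.45250307 -0.02858507  0.3390165 ]
```

View pics/w1.png

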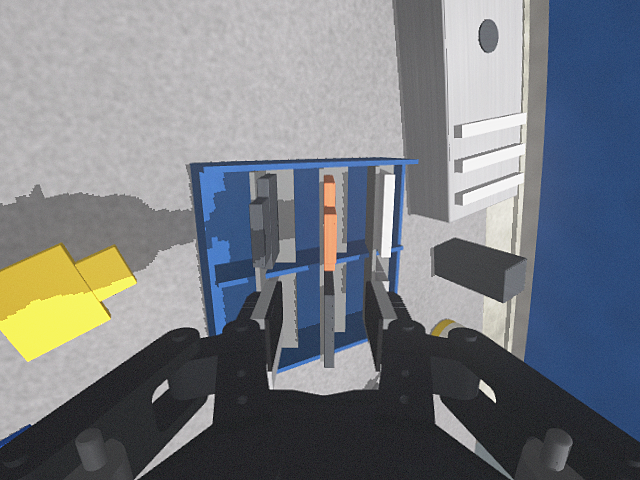

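The wrist view shows the copper plate edge-on at about (330,178–270), between the dark plate at (263,220) and the white plate at (387,215). I'll zoom in to pick corners.

```bash
python3 - <<'E'
from h import *
im=cv2.imread("pics/w1.png")
cv2.imwrite("pics/w1c.png",cv2.resize(im[160:310,240:420],(720,600),interpolation=cv2.INTER_CUBIC))
E
```

```text
(no output)
```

View pics/w1c.png

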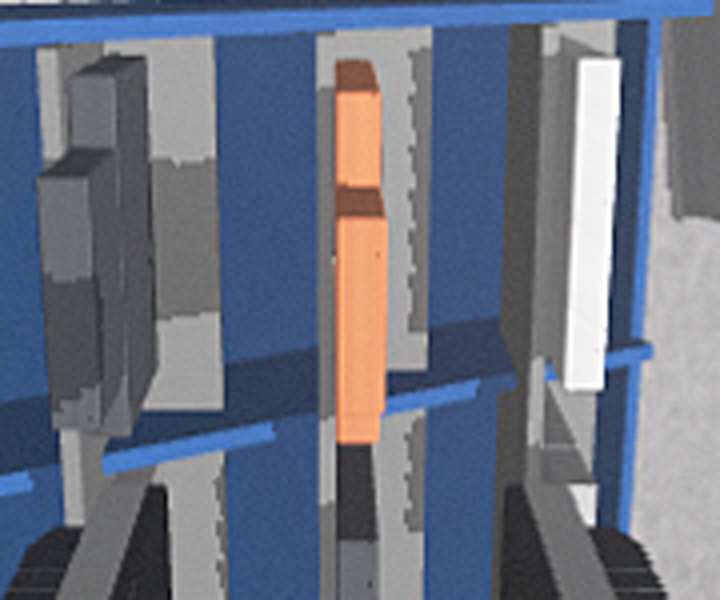

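The crop shows the neck's top face with corners at about (335,215), (384,215), (338,413) and (380,413), where crop pixels are 4x from offset (240,160). The pads straddle it, left and right.

```bash
python3 - <<'E'
from h import *
import pickle
f=pickle.load(open("w1.pkl","rb")); t=pickle.load(open("top0.pkl","rb")); s=pickle.load(open("scene0.pkl","rb"))
K={}
for n,x,y,z in[("A+y-x",335,215,.1225),("B+y+x",384,215,.1275),("C-y-x",338,413,.1225),("D-y+x",380,413,.1275)]:
    K[n]=onz(f,240+x/4,160+y/4,z); print(n,K[n].round(4))
A,B,C,D=K.values(); print("w",np.linalg.norm(A-C),np.linalg.norm(B-D),"th",np.linalg.norm(A-B),np.linalg.norm(C-D)); d=(A+B-C-D); print("yaw",np.degrees(np.arctan2(-d[0],d[1])))
for k in K: print(k,"top",(proj(t,K[k])-[300,145])*400/144,"scene",(proj(s,K[k])-[170,195])*400/144+[400,0])
for n,f2,uv in[("A top",t,(300+122/2.78,145+171/2.78)),("C top",t,(300+177/2.78,145+171/2.78))]:
    x,y=(335,215) if n[0]=="A" else (338,413)
    print(n,tri([ray(f,240+x/4,160+y/4),ray(f2,*uv)]))
E
```

```text
A+y-x [ 0.569  -0.1011  0.1225]
B+y+x [ 0.5769 -0.1023  0.1275]
C-y-x [ 0.563  -0.141   0.1225]
D-y+x [ 0.5697 -0.1418  0.1275]
w 0.04033946669148402 0.040072899847900106 th 0.009360881453412559 0.008407462651184817
yaw -9.47263478632902
A+y-x top [119.20755702 164.4408082 ] scene [652.26056482 102.7980829 ]
B+y+x top [120.43312511 153.71285804] scene [641.46653433  99.01732592]
C-y-x top [167.35310417 168.98515545] scene [636.79428003  77.41225117]
D-y+x top [168.26779259 159.57339882] scene [627.81056316  73.5071343 ]
A top (array([ 0.56342766, -0.10056189,  0.12932579]), [np.float64(0.0025983519714516705), np.float64(0.002598351971451624)])
C top (array([ 0.56687306, -0.14887726,  0.1096633 ]), [np.float64(0.002881268212761705), np.float64(0.002881268212761764)])
```

```bash
python3 - <<'E'
from h import *
T=toolrot(frame(-9.5,30)); z=T.as_matrix()[:,2]; top=np.array([.5697,-.1216,.125]); print(z)
plan(top+z*(.0367-.06),T,5)
E
```

```text
[ 0.4931428 -0.0825238 -0.8660254]
t 1.7 deg/row 0.15 mm/row 12.71441511422873
twist [0.002, -0.001, 0.001]
[[-0.0017, 0.0009, 0.0126], [-0.0016, 0.0009, 0.0126], [-0.0016, 0.0009, 0.0126], [-0.0016, 0.0009, 0.0126], [-0.0016, 0.001, 0.0126]]
```

>>> play_rows(xyz=[[-0.0016,0.001,0.0126],[-0.0016,0.001,0.0126],[-0.0016,0.001,0.0126],[-0.0016,0.001,0.0126],[-0.0016,0.001,0.0126]], twist=[[0.002,-0.001,0.001],[0.002,-0.001,0.001],[0.002,-0.001,0.001],[0.002,-0.001,0.001],[0.002,-0.001,0.001]], claw=[-0.1,-0.1,-0.1,-0.1,-0.1])

```text
time: 2.2
eef_pos: [0.5556, -0.127, 0.1443]
eef_rot: [0.196, 0.741, 0.621, 0.164]
contact_force: [0.3, -1.1, -0.7]
finger_gap: 0.45
```

```bash
python3 - <<'E'
from h import *
import pickle
f=imaging.grab_frame("wrist"); pickle.dump(f,open("w2.pkl","wb"))
s=ctrl.get_state(); print(s["eef_pos"],s["joint_positions"].round(2))
im=f["color"]; f1=pickle.load(open("w1.pkl","rb"))
h=cv2.cvtColor(im,cv2.COLOR_BGR2HSV); m=(h[...,0]>4)&(h[...,0]<15)&(h[...,1]>110); ys,xs=np.nonzero(m&(np.arange(480)[:,None]<320)&(abs(np.arange(640)-330)<80))
print(xs.min(),xs.max(),ys.min(),ys.max())
x0,y0=xs.min()-30,ys.min()-15
print(x0,y0); cv2.imwrite("pics/w2c.png",cv2.resize(im[y0:y0+150,x0:x0+200],(800,600),interpolation=cv2.INTER_CUBIC))
E
```

```text
[ 0.55591442 -0.12722429  0.14295174] [ 0.33  0.22 -0.26  2.26  0.57  0.18 -0.62]
281 333 170 289
251 155
```

View pics/w2c.png

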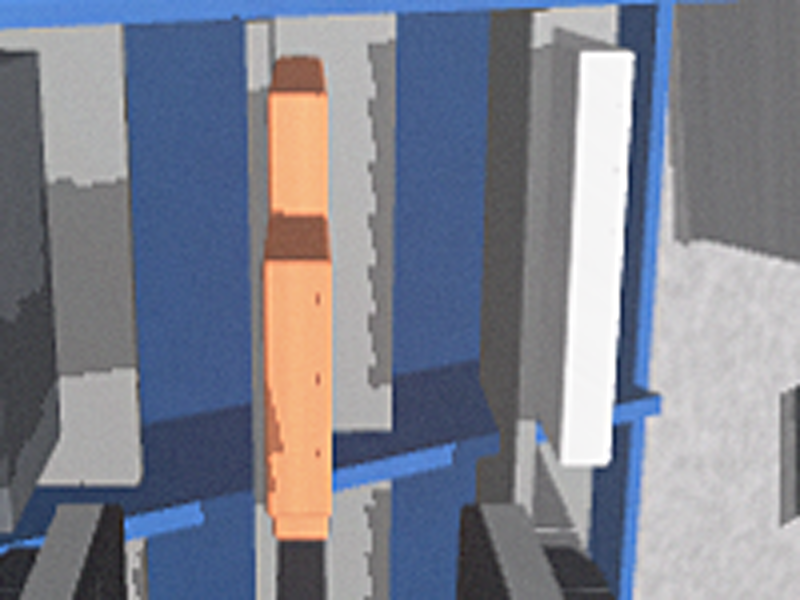

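The second crop gives neck top corners at (265,260), (331,260), (276,514) and (330,514), again 4x, with offset (251,155). Both pads clear the plate.

```bash
python3 - <<'E'
from h import *
import pickle
f1=pickle.load(open("w1.pkl","rb"));f2=pickle.load(open("w2.pkl","rb"));s0=pickle.load(open("scene0.pkl","rb"))
P1=[(335,215),(384,215),(338,413),(380,413)];P2=[(265,260),(331,260),(276,514),(330,514)]
for a,b,z in zip(P1,P2,(.1225,.1275)*2):
    p,e=tri([ray(f1,240+a[0]/4,160+a[1]/4),ray(f2,251+b[0]/4,155+b[1]/4)]); print(p.round(4),np.round(e,4), onz(f2,251+b[0]/4,155+b[1]/4,z).round(4))
S=lambda x,y:(170+(x-400)/2.78,195+y/2.78)
print("A scene",tri([ray(f2,251+265/4,155+260/4),ray(s0,*S(652,99))]))
T=toolrot(frame(-9.5,30)); top=np.array([.5697,-.1216,.125]); plan(top+T.as_matrix()[:,2]*(.0367-.03),T,4)
E
```

```text
[ 0.5692 -0.1014  0.1225] [0.0003 0.0003] [ 0.5693 -0.1017  0.1225]
[ 0.5754 -0.1016  0.1304] [0.0003 0.0003] [ 0.5773 -0.103   0.1275]
[ 0.5661 -0.144   0.1172] [0.0004 0.0004] [ 0.564  -0.1412  0.1225]
[ 0.5725 -0.1444  0.123 ] [0.0003 0.0003] [ 0.5705 -0.1419  0.1275]
A scene (array([ 0.56858053, -0.10120074,  0.12521561]), [np.float64(0.0006477106017349957), np.float64(0.0006477106017348896)])
t 2.25 deg/row 0.19 mm/row 7.424757130569677
twist [-0.002, 0.001, -0.002]
[[0.002, 0.0005, 0.0071], [0.002, 0.0005, 0.0071], [0.002, 0.0005, 0.0071], [0.002, 0.0005, 0.0071]]
```

The triangulated neck-top height averages 0.123 m against 0.125 m expected, so I'm going in.

>>> play_rows(xyz=[[0.002,0.0005,0.007],[0.002,0.0005,0.007],[0.002,0.0005,0.007],[0.002,0.0005,0.007],[0,0,0]], twist=[[-0.002,0.001,-0.002],[-0.002,0.001,-0.002],[-0.002,0.001,-0.002],[-0.002,0.001,-0.002],[0,0,0]], claw=[-0.1,-0.1,-0.1,-0.1,-0.1])

```text
time: 2.75
eef_pos: [0.5722, -0.1213, 0.1211]
eef_rot: [0.198, 0.737, 0.624, 0.168]
contact_force: [-0.1, 0.0, 0.1]
finger_gap: 0.454
```

```bash
python3 - <<'E'
from h import *
s=ctrl.get_state(); print(s["eef_pos"],s["joint_positions"].round(2))
T=toolrot(frame(-9.5,30)); top=np.array([.570,-.1218,.1245]); plan(top+T.as_matrix()[:,2]*(.0367),T,4)
print((T.inv()*rot(s["eef_rot"])).as_rotvec())
E
```

```text
[ 0.57220578 -0.12130905  0.1211024 ] [ 0.25  0.28 -0.18  2.27  0.87  0.12 -0.92]
t 2.75 deg/row 0.02 mm/row 8.180386268078985
twist [0.0, 0.0, -0.0]
[[-0.0002, -0.0, 0.0082], [-0.0002, -0.0, 0.0082], [-0.0002, -0.0, 0.0082], [-0.0002, -0.0, 0.0082]]
[-0.00140335 -0.00026814  0.00013517]
```

Joint 6 is at its lower limit (0.12). I'll tilt the tool within the plate's plane (about tool y), which keeps the pads flat on the faces and bends that joint away from the limit. First a test of which sign works, slightly backed off.

>>> play_rows(xyz=[[0,0,-0.01],[0,0,-0.01],[0,0,0],[0,0,0]], twist=[[0,0,0],[0,0.04,0],[0,0.04,0],[0,0,0]], claw=[-0.1,-0.1,-0.1,-0.1])

```text
time: 3.15
eef_pos: [0.5624, -0.1244, 0.136]
eef_rot: [0.177, 0.734, 0.627, 0.192]
contact_force: [0.1, -1.1, -0.3]
finger_gap: 0.451
```

```bash
python3 - <<'E'
from h import *
s=ctrl.get_state(); print(s["eef_pos"],s["joint_positions"].round(3))
E
```

```text
[ 0.56238971 -0.12438948  0.13603499] [ 0.634  0.284 -0.547  2.24   0.631  0.158 -0.611]
```

>>> play_rows(xyz=[[0,0,0],[0,0,0],[0,0,0],[0,0,0],[0,0,0]], twist=[[0,-0.06,0],[0,-0.06,0],[0,-0.06,0],[0,-0.06,0],[0,0,0]], claw=[-0.1,-0.1,-0.1,-0.1,-0.1])

```text
time: 3.65
eef_pos: [0.5638, -0.1142, 0.1329]
eef_rot: [0.23, 0.743, 0.616, 0.124]
contact_force: [0.7, 1.1, -0.6]
finger_gap: 0.448
```

```bash
python3 - <<'E'
from h import *
s=ctrl.get_state(); print(s["eef_pos"],s["joint_positions"].round(3))
E
```

```text
[ 0.56383405 -0.11422524  0.13294376] [-0.017  0.239 -0.018  2.279  1.017  0.248 -1.169]
```

That sign helps: q6 is 0.25 at −0.16 rad. I'll go to −0.22 rad and approach.

```bash
cat >> h.py <<'E'
A_TILT=-0.22
def tcp_for(g,Fo,a=A_TILT):
    Rt=toolrot(Fo)*R.from_rotvec([0,a,0]); return g+.0187*Rt.as_matrix()[:,2],Rt
E
python3 - <<'E'
from h import *
Fo=frame(-9.5,30); top=np.array([.570,-.1218,.1245])
p,Rt=tcp_for(top-Fo.apply([0,0,.018]),Fo); print(p); plan(p,Rt,6)
E
```

```text
[ 0.58720253 -0.12881636  0.0931072 ]
t 3.65 deg/row 1.06 mm/row 8.072480749317974
twist [-0.001, -0.018, 0.002]
[[-0.0009, 0.0004, 0.008], [-0.0007, 0.0004, 0.008], [-0.0006, 0.0004, 0.008], [-0.0004, 0.0004, 0.0081], [-0.0003, 0.0004, 0.0081]]
[[-0.0001, 0.0004, 0.0081]]
```

>>> play_rows(xyz=[[-0.001,0.0004,0.008],[-0.0007,0.0004,0.008],[-0.0006,0.0004,0.008],[-0.0004,0.0004,0.008],[0,0,0]], twist=[[-0.001,-0.018,0.002],[-0.001,-0.018,0.002],[-0.001,-0.018,0.002],[-0.001,-0.018,0.002],[0,0,0]], claw=[-0.1,-0.1,-0.1,-0.1,-0.1])

```text
time: 4.15
eef_pos: [0.5772, -0.1305, 0.1051]
eef_rot: [0.252, 0.752, 0.601, 0.097]
contact_force: [-0.6, -0.4, -0.5]
finger_gap: 0.452
```

```bash
python3 - <<'E'
from h import *
Fo=frame(-9.5,30); top=np.array([.570,-.1218,.1245])
p,Rt=tcp_for(top-Fo.apply([0,0,.018]),Fo); s=ctrl.get_state();print(s["joint_positions"].round(3),s["contact_force"]); plan(p,Rt,2)
E
```

```text
[-0.143  0.325  0.102  2.276  1.299  0.268 -1.503] [-0.63399745 -0.41516313 -0.4925324 ]
t 4.15 deg/row 1.0 mm/row 7.83862362743188
twist [-0.003, -0.017, -0.003]
[[0.003, 0.0012, 0.0071], [0.0032, 0.0012, 0.0071]]
```

>>> play_rows(xyz=[[0.003,0.001,0.007],[0.003,0.001,0.007],[0,0,0]], twist=[[-0.003,-0.017,-0.003],[-0.003,-0.017,-0.003],[0,0,0]], claw=[-0.1,-0.1,-0.1])

```text
time: 4.45
eef_pos: [0.5869, -0.1285, 0.0935]
eef_rot: [0.265, 0.751, 0.599, 0.086]
contact_force: [0.3, -0.4, -0.4]
finger_gap: 0.455
```

```bash
python3 - <<'E'
from h import *
Fo=frame(-9.5,30); top=np.array([.570,-.1218,.1245])
p,Rt=tcp_for(top-Fo.apply([0,0,.018]),Fo); s=ctrl.get_state();print(s["eef_pos"],s["joint_positions"].round(3),s["contact_force"]); plan(p,Rt,1)
f=imaging.grab_frame("wrist"); cv2.imwrite("pics/w3.png",f["color"])
E
```

```text
[ 0.58689828 -0.12852994  0.09350362] [-0.188  0.368  0.118  2.267  1.403  0.302 -1.637] [ 0.25322606 -0.44900819 -0.35194283]
t 4.45 deg/row 0.08 mm/row 0.5759819018390719
twist [0.001, -0.001, 0.001]
[[-0.0001, 0.0001, 0.0006]]
```

View pics/w3.png

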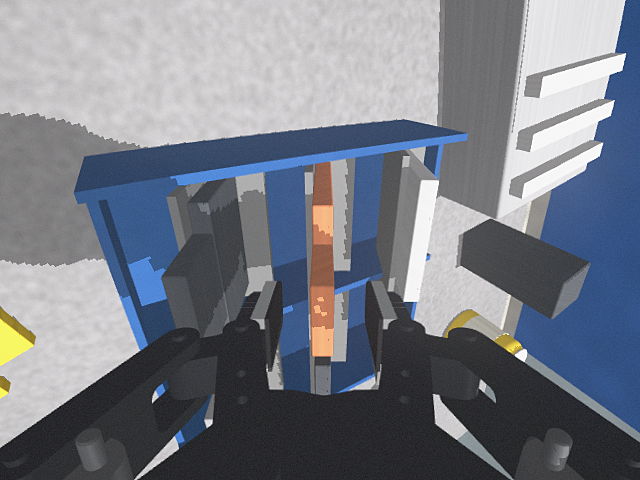

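Copper sits at about (322,160–355), midway between the pads (inner faces at 283 and 367). Closing now.

>>> play_rows(xyz=[[0,0,0],[0,0,0],[0,0,0],[0,0,0],[0,0,0]], twist=[[0,0,0],[0,0,0],[0,0,0],[0,0,0],[0,0,0]], claw=[-0.5,-0.9,-1,-1,-1], force=70)

```text
time: 5.0
eef_pos: [0.5863, -0.1292, 0.0944]
eef_rot: [0.266, 0.751, 0.598, 0.086]
contact_force: [-5.8, 0.9, 6.9]
finger_gap: 0.096
```

```bash
python3 - <<'E'
from h import *
s=ctrl.get_state(); print(s["eef_pos"],s["contact_force"],s["moment"],s["finger_gap"])
Fo=frame(-9.5,30); Rt=rot(s["eef_rot"]); p=s["eef_pos"]+Fo.apply([0,0,.12]); plan(p,Rt,10)
# via: 
E
```

```text
[ 0.58633781 -0.12923202  0.09435318] [-5.79195144  0.88607625  6.85892687] [ 0.18200111  0.90736695 -0.20465728] 0.09647515848471468
t 5.0 deg/row 0.0 mm/row 11.999999999999998
twist [0.0, 0.0, 0.0]
[[-0.0026, 0.0, -0.0117], [-0.0026, 0.0, -0.0117], [-0.0026, 0.0, -0.0117], [-0.0026, 0.0, -0.0117], [-0.0026, 0.0, -0.0117]]
[[-0.0026, 0.0, -0.0117], [-0.0026, 0.0, -0.0117], [-0.0026, 0.0, -0.0117], [-0.0026, 0.0, -0.0117], [-0.0026, 0.0, -0.0117]]
```

>>> play_rows(xyz=[[-0.0026,0,-0.0117],[-0.0026,0,-0.0117],[-0.0026,0,-0.0117],[-0.0026,0,-0.0117],[-0.0026,0,-0.0117]], twist=[[0,0,0],[0,0,0],[0,0,0],[0,0,0],[0,0,0]], claw=[-1,-1,-1,-1,-1])

```text
time: 5.5
eef_pos: [0.5565, -0.1236, 0.1457]
eef_rot: [0.265, 0.751, 0.599, 0.086]
contact_force: [1.2, -0.2, -6.5]
finger_gap: 0.094
```

>>> play_rows(xyz=[[-0.0026,0,-0.0117],[-0.0026,0,-0.0117],[-0.0026,0,-0.0117],[-0.0026,0,-0.0117],[-0.0026,0,-0.0117]], twist=[[0,0,0],[0,0,0],[0,0,0],[0,0,0],[0,0,0]], claw=[-1,-1,-1,-1,-1])

```text
time: 6.0
eef_pos: [0.5257, -0.1189, 0.1967]
eef_rot: [0.265, 0.751, 0.599, 0.085]
contact_force: [0.0, -0.0, -7.5]
finger_gap: 0.095
```

```bash
python3 - <<'E'
from h import *
import pickle
s=ctrl.get_state(); print(s["eef_pos"],s["contact_force"],s["moment"],s["finger_gap"],s["joint_positions"].round(2))
print(rot(s["eef_rot"]).as_matrix().round(3))
a=imaging.grab_frame("wrist"); b=imaging.grab_frame("scene"); pickle.dump((a,b),open("l.pkl","wb"))
cv2.imwrite("pics/l.png",np.hstack([cv2.resize(a["color"],(400,300)),cv2.resize(b["color"][80:380,100:500],(400,300))]))
E
```

```text
[ 0.52566181 -0.11893045  0.19673739] [ 0.04277075 -0.0249353  -7.49667605] [ 0.73022018  1.32751708 -0.01635189] 0.09541242539860685 [-0.13  0.09 -0.01  2.27  0.85  0.49 -1.07]
[[ 0.269  0.855  0.444]
 [ 0.944 -0.143 -0.296]
 [-0.19   0.499 -0.846]]
```

View pics/l.png

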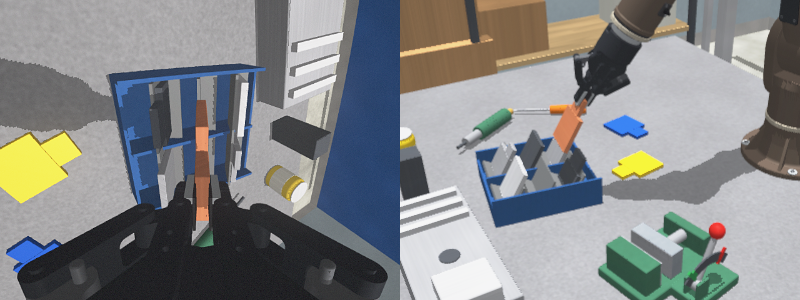

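The plate is lifted clear at 7.5 N (about 0.76 kg) and the other plates are still standing. Next is the transfer to hover over the vise.

```bash
python3 - <<'E'
from h import *
Fo=frame(11.8,0); p,Rt=tcp_for(np.array([.5427,.1794,.14+.092]),Fo); print(p)
plan(p,Rt,15)
E
```

```text
[0.54353453 0.17540535 0.21375072]
t 6.1 deg/row 2.45 mm/row 19.681770494069582
twist [0.028, 0.007, -0.031]
[[0.0186, -0.0013, -0.0062], [0.0187, -0.0009, -0.006], [0.0188, -0.0005, -0.0059], [0.0188, -0.0001, -0.0058], [0.0188, 0.0004, -0.0057]]
[[0.0189, 0.0008, -0.0056], [0.0189, 0.0012, -0.0055], [0.0189, 0.0017, -0.0054], [0.0188, 0.0021, -0.0053], [0.0188, 0.0025, -0.0053]]
[[0.0187, 0.003, -0.0052], [0.0187, 0.0034, -0.0052], [0.0186, 0.0038, -0.0052], [0.0185, 0.0043, -0.0052], [0.0184, 0.0047, -0.0052]]
```

>>> play_rows(xyz=[[0.0186,-0.0013,-0.0062],[0.0187,-0.001,-0.006],[0.0188,-0.0005,-0.006],[0.0188,0,-0.0058],[0.0188,0.0004,-0.0057]], twist=[[0.028,0.007,-0.031],[0.028,0.007,-0.031],[0.028,0.007,-0.031],[0.028,0.007,-0.031],[0.028,0.007,-0.031]], claw=[-1,-1,-1,-1,-1])

```text
time: 6.6
eef_pos: [0.5325, -0.0202, 0.2019]
eef_rot: [0.207, 0.717, 0.664, 0.035]
contact_force: [-0.5, -0.7, -7.3]
finger_gap: 0.093
```

>>> play_rows(xyz=[[0.019,0.0008,-0.0056],[0.019,0.0012,-0.0055],[0.019,0.0017,-0.0054],[0.0188,0.002,-0.0053],[0.0188,0.0025,-0.0053]], twist=[[0.028,0.007,-0.031],[0.028,0.007,-0.031],[0.028,0.007,-0.031],[0.028,0.007,-0.031],[0.028,0.007,-0.031]], claw=[-1,-1,-1,-1,-1])

```text
time: 7.1
eef_pos: [0.5382, 0.0782, 0.2075]
eef_rot: [0.147, 0.676, 0.722, -0.015]
contact_force: [0.3, -0.3, -7.0]
finger_gap: 0.093
```

>>> play_rows(xyz=[[0.0187,0.003,-0.0052],[0.0187,0.0034,-0.0052],[0.0186,0.0038,-0.0052],[0.0185,0.0043,-0.0052],[0.0184,0.0047,-0.0052]], twist=[[0.028,0.007,-0.031],[0.028,0.007,-0.031],[0.028,0.007,-0.031],[0.028,0.007,-0.031],[0.028,0.007,-0.031]], claw=[-1,-1,-1,-1,-1])

```text
time: 7.6
eef_pos: [0.5442, 0.1762, 0.2135]
eef_rot: [0.085, 0.627, 0.772, -0.065]
contact_force: [0.4, 0.8, -7.3]
finger_gap: 0.095
```

>>> play_rows(xyz=[[0,0,0],[0,0,0]], twist=[[0,0,0],[0,0,0]], claw=[-1,-1])

```text
time: 7.8
eef_pos: [0.5442, 0.1758, 0.2134]
eef_rot: [0.086, 0.627, 0.772, -0.065]
contact_force: [-1.1, -0.9, -8.0]
finger_gap: 0.096
```

```bash
python3 - <<'E'
from h import *
import pickle
Fo=frame(11.8,0); p,Rt=tcp_for(np.array([.5427,.1794,.14+.092]),Fo)
s=ctrl.get_state(); print(s["contact_force"],s["finger_gap"],s["joint_positions"].round(2)); plan(p,Rt,1)
a=imaging.grab_frame("wrist"); b=imaging.grab_frame("scene"); pickle.dump((a,b),open("v.pkl","wb"))
cv2.imwrite("pics/v.png",np.hstack([cv2.resize(a["color"][100:400,180:480],(400,400),interpolation=cv2.INTER_CUBIC),cv2.resize(b["color"][200:400,270:470],(400,400),interpolation=cv2.INTER_CUBIC)]))
E
```

```text
[-1.10886357 -0.93480439 -7.98036105] 0.09597786508501066 [-0.35  0.39 -0.27  1.67  0.33  1.19 -0.53]
t 7.8 deg/row 0.53 mm/row 0.8640468606276923
twist [0.008, -0.005, -0.0]
[[-0.0004, -0.0007, -0.0003]]
```

View pics/v.png

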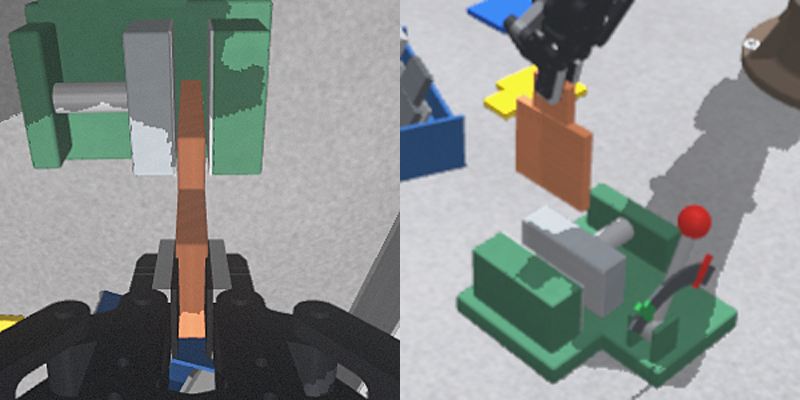

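The plate hangs over the vise parallel to the jaws. In the left crop the jaw inner edges run (172,20)–(175,174) for grey and (211,22)–(212,173) for green. I'll check the seat from these.

```bash
python3 - <<'E'
from h import *
import pickle
a,b=pickle.load(open("v.pkl","rb"))
P=[onz(a,180+x*.75,100+y*.75,.075) for x,y in[(172,20),(175,174),(211,22),(212,173)]]
print(np.round(P,4),np.linalg.norm(P[0]-P[1]),np.linalg.norm(P[2]-P[3]))
for i,j in((0,1),(2,3)): d=P[i]-P[j]; print(np.degrees(np.arctan2(-d[0],d[1])))
print("seat",np.mean(P,0),"gap",(np.mean(P[2:],0)-np.mean(P[:2],0))@frame(11.8).as_matrix()[:,0])
# plate lower corners in scene: (517,177)/(590,209) right crop, k=2
s=ctrl.get_state(); Rt=rot(s["eef_rot"]); Fo_=Rt*R.from_rotvec([0,.22,0]); M=Fo_.as_matrix(); g=s["eef_pos"]-.0187*Rt.as_matrix()[:,2]
px,py,pz=M[:,1],M[:,0],-M[:,2]
print("plate z",pz.round(4),"yaw",np.degrees(np.arctan2(px[1],px[0])))
for n,y in(("-y",-.04),("+y",.04)):
    c=g-pz*.092+py*y; print(n,c.round(4),[((proj(b,c+px*e)-[270,200])*2+[400,0]).round(1) for e in(.005,-.005)])
# actual corner height, z implied at given y plane: two corner pixels on plane of plate front face
n=px
for u,v in((517,177),(590,209)):
    o,d=ray(b,270+(u-400)/2,200+v/2); q=o+d*(((g+px*.005)-o)@n)/(d@n); print((q).round(4), "plate yz",(q-g)@py,(q-g)@pz)
E
```

```text
[[0.5213 0.2361 0.075 ]
 [0.543  0.1333 0.075 ]
 [0.5448 0.2398 0.075 ]
 [0.5687 0.1394 0.075 ]] 0.10514465087169957 0.1032950365139319
11.925877752177765
13.420585894510923
seat [0.54445942 0.18715579 0.075     ] gap 0.025080636827176674
plate z [-0.0074 -0.0057  1.    ] yaw 11.812712819353528
-y [0.5519 0.1401 0.1401] [array([514.2, 166.7]), array([522.7, 162.1])]
+y [0.5356 0.2184 0.1404] [array([580.8, 208.9]), array([589.3, 203.9])]
[0.5562 0.1447 0.1311] plate yz -0.036399513053552456 -0.1010537153381572
[0.5384 0.2292 0.1461] plate yz 0.050068887524629624 -0.08633750599670932
```

```bash
python3 - <<'E'
from h import *
import pickle
a,b=pickle.load(open("v.pkl","rb"))
h=cv2.cvtColor(b["color"],cv2.COLOR_BGR2HSV); m=((h[...,0]>3)&(h[...,0]<16)&(h[...,1]>90)).astype(np.uint8); m[:, :320]=0; m[:,380:]=0; m[:225]=0; m[320:]=0
cs,_=cv2.findContours(m,cv2.RETR_EXTERNAL,cv2.CHAIN_APPROX_NONE); c=max(cs,key=cv2.contourArea)
print("obs poly",cv2.approxPolyDP(c,2,True)[:,0].tolist())
s=ctrl.get_state(); Rt=rot(s["eef_rot"]); M=(Rt*R.from_rotvec([0,.22,0])).as_matrix(); g=s["eef_pos"]-.0187*Rt.as_matrix()[:,2]
px,py,pz=M[:,1],M[:,0],-M[:,2]
for y,z in((-.04,-.092),(.04,-.092),(.04,-.017),(-.04,-.017),(.02,-.017),(-.02,-.017)):
    print((y,z),[proj(b,g+py*y+pz*z+px*e).round(1).tolist() for e in(.005,-.005)])
print("vert dir",proj(b,g+[0,0,.0])-proj(b,g+[0,0,-.075]))
cv2.imwrite("pics/vc.png",cv2.resize(b["color"][225:315,315:405],(600,600),interpolation=cv2.INTER_CUBIC))
E
```

```text
obs poly [[338, 235], [337, 248], [334, 252], [329, 249], [328, 284], [357, 303], [363, 304], [365, 267], [356, 261], [356, 242], [353, 240], [350, 250], [345, 253], [337, 245]]
(-0.04, -0.092) [[327.1, 283.3], [331.3, 281.1]]
(0.04, -0.092) [[360.4, 304.5], [364.6, 301.9]]
(0.04, -0.017) [[362.1, 266.4], [366.5, 264.0]]
(-0.04, -0.017) [[327.4, 246.5], [331.7, 244.3]]
(0.02, -0.017) [[353.1, 261.2], [357.5, 258.9]]
(-0.02, -0.017) [[335.7, 251.3], [340.1, 249.1]]
vert dir [  0.89757078 -37.85693272]
```

View pics/vc.png

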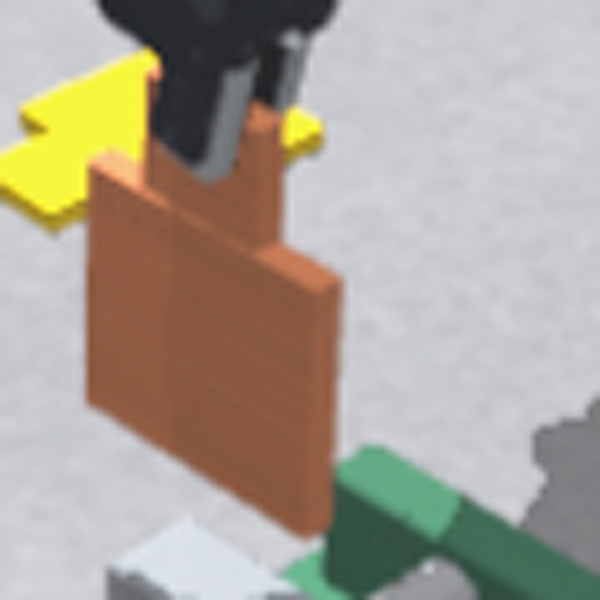

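The plate's observed contour matches the predicted pose within about 1 px, so it is upright and has not slipped. Top and wrist estimates of the seat differ by about 8 mm along the jaws and 3 mm across, so I use their average. Next I lower the plate.

```bash
python3 - <<'E'
from h import *
Fo=frame(11.8,0); p,Rt=tcp_for(np.array([.5435,.1825,.028+.092]),Fo); plan(p,Rt,10)
E
```

```text
t 7.9 deg/row 0.05 mm/row 11.226206139386324
twist [0.001, -0.0, -0.0]
[[0.0028, 0.0, 0.0109], [0.0028, 0.0, 0.0109], [0.0028, 0.0, 0.0109], [0.0028, 0.0, 0.0109], [0.0028, 0.0, 0.0109]]
[[0.0028, 0.0001, 0.0109], [0.0028, 0.0001, 0.0109], [0.0028, 0.0001, 0.0109], [0.0028, 0.0001, 0.0109], [0.0028, 0.0001, 0.0109]]
```

>>> play_rows(xyz=[[0.0028,0,0.011],[0.0028,0,0.011],[0.0028,0,0.011],[0.0028,0,0.011],[0.0028,0,0.011]], twist=[[0.001,0,0],[0.001,0,0],[0.001,0,0],[0.001,0,0],[0.001,0,0]], claw=[-1,-1,-1,-1,-1])

```text
time: 8.4
eef_pos: [0.5441, 0.1779, 0.1568]
eef_rot: [0.084, 0.627, 0.772, -0.066]
contact_force: [0.2, 0.1, -7.1]
finger_gap: 0.094
```

>>> play_rows(xyz=[[0.0028,0,0.011],[0.0028,0,0.011],[0.0028,0,0.011],[0.0028,0,0.0105],[0,0,0]], twist=[[0.001,0,0],[0.001,0,0],[0.001,0,0],[0.001,0,0],[0,0,0]], claw=[-1,-1,-1,-1,-1])

```text
time: 8.9
eef_pos: [0.5431, 0.1793, 0.1114]
eef_rot: [0.083, 0.627, 0.772, -0.069]
contact_force: [0.1, -0.3, -7.0]
finger_gap: 0.094
```

```bash
python3 - <<'E'
from h import *
s=ctrl.get_state(); print(s["contact_force"],s["moment"])
Fo=frame(11.8,0); p,Rt=tcp_for(np.array([.5435,.1825,.020+.092]),Fo); plan(p,Rt,8)
E
```

```text
[ 0.13527328 -0.3255348  -6.99948914] [0.54441286 0.21699988 0.01594187]
t 8.9 deg/row 0.04 mm/row 2.2133940704233233
twist [-0.0, -0.001, 0.0]
[[0.0003, 0.0001, 0.0022], [0.0003, 0.0001, 0.0022], [0.0003, 0.0001, 0.0022], [0.0003, 0.0001, 0.0022], [0.0004, 0.0001, 0.0022]]
[[0.0004, 0.0001, 0.0022], [0.0004, 0.0001, 0.0022], [0.0004, 0.0001, 0.0022]]
```

>>> play_rows(xyz=[[0.0004,0,0.0024],[0.0004,0,0.0024],[0.0004,0,0.0024],[0.0004,0,0.0024],[0.0004,0,0.0024]], twist=[[0,0,0],[0,0,0],[0,0,0],[0,0,0],[0,0,0]], claw=[-1,-1,-1,-1,-1])

```text
time: 9.4
eef_pos: [0.5443, 0.1792, 0.101]
eef_rot: [0.083, 0.627, 0.771, -0.067]
contact_force: [0.4, 0.3, -8.2]
finger_gap: 0.094
```

>>> play_rows(xyz=[[0.0002,0,0.001],[0.0002,0,0.001],[0,0,0]], twist=[[0,0,0],[0,0,0],[0,0,0]], claw=[-1,-1,-1])

```text
time: 9.7
eef_pos: [0.5441, 0.1791, 0.0989]
eef_rot: [0.083, 0.627, 0.771, -0.067]
contact_force: [0.2, 0.3, -7.7]
finger_gap: 0.094
```

>>> play_rows(xyz=[[0.0002,0,0.001],[0.0002,0,0.001],[0.0002,0,0.001],[0,0,0]], twist=[[0,0,0],[0,0,0],[0,0,0],[0,0,0]], claw=[-1,-1,-1,-1])

```text
time: 10.1
eef_pos: [0.5441, 0.179, 0.0957]
eef_rot: [0.083, 0.627, 0.771, -0.068]
contact_force: [-0.6, -0.5, -7.3]
finger_gap: 0.096
```

>>> play_rows(xyz=[[0.0002,0,0.001],[0.0001,0,0.0005],[0,0,0]], twist=[[0,0,0],[0,0,0],[0,0,0]], claw=[-1,-1,-1])

```text
time: 10.4
eef_pos: [0.5442, 0.1791, 0.0944]
eef_rot: [0.083, 0.627, 0.771, -0.067]
contact_force: [-0.1, 0.6, -7.1]
finger_gap: 0.096
```

>>> play_rows(xyz=[[0.0002,0,0.001],[0,0,0]], twist=[[0,0,0],[0,0,0]], claw=[-1,-1])

```text
time: 10.6
eef_pos: [0.5446, 0.1796, 0.0942]
eef_rot: [0.084, 0.627, 0.771, -0.067]
contact_force: [-1.9, 0.4, 2.8]
finger_gap: 0.099
```

>>> play_rows(xyz=[[0.0002,0,0.001],[0,0,0]], twist=[[0,0,0],[0,0,0]], claw=[-1,-1])

```text
time: 10.8
eef_pos: [0.545, 0.1797, 0.0941]
eef_rot: [0.084, 0.627, 0.771, -0.066]
contact_force: [-3.3, 0.0, 11.8]
finger_gap: 0.093
```

Contact at TCP z = 0.094, where the floor was expected. I'll relax the press and open gently.

>>> play_rows(xyz=[[-0.0003,0,-0.0015],[0,0,0]], twist=[[0,0,0],[0,0,0]], claw=[-1,-1], force=30)

```text
time: 11.0
eef_pos: [0.5444, 0.1794, 0.0942]
eef_rot: [0.083, 0.627, 0.771, -0.067]
contact_force: [-0.1, 2.2, 2.4]
finger_gap: 0.093
```

>>> play_rows(xyz=[[0,0,0],[0,0,0],[0,0,0],[0,0,0],[0,0,0]], twist=[[0,0,0],[0,0,0],[0,0,0],[0,0,0],[0,0,0]], claw=[-0.75,-0.6,-0.45,-0.3,-0.15])

```text
time: 11.5
eef_pos: [0.5443, 0.179, 0.0939]
eef_rot: [0.083, 0.627, 0.771, -0.067]
contact_force: [-0.0, 0.3, -0.7]
finger_gap: 0.426
```

```bash
python3 - <<'E'
from h import *
import pickle
s=ctrl.get_state(); print(s["eef_pos"],s["contact_force"],s["finger_gap"],s["joint_positions"].round(2))
a=imaging.grab_frame("wrist"); b=imaging.grab_frame("scene"); pickle.dump((a,b),open("r.pkl","wb"))
cv2.imwrite("pics/r.png",np.hstack([cv2.resize(a["color"][100:400,180:480],(400,400),interpolation=cv2.INTER_CUBIC),cv2.resize(b["color"][220:400,280:460],(400,400),interpolation=cv2.INTER_CUBIC)]))
E
```

```text
[0.54428757 0.17896076 0.09388601] [-0.0479227   0.33890061 -0.71177165] 0.42559114393903086 [-0.37  0.52 -0.25  1.79  0.39  0.96 -0.64]
```

View pics/r.png

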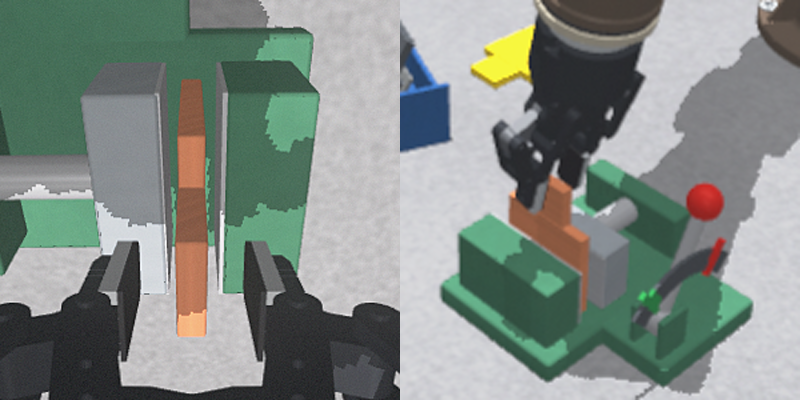

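The plate stands upright, midway in the gap. In the left crop, copper is at x≈192 with jaw edges at 166 and 218. I'll check the lengthwise centring numerically and relocate the knob.

```bash
python3 - <<'E'
from h import *
import pickle
a,b=pickle.load(open("r.pkl","rb")); t=imaging.grab_frame("top")
q=lambda x,y,z: onz(a,180+x*.75,100+y*.75,z)
yh=frame(11.8).as_matrix()[:,1]; xh=frame(11.8).as_matrix()[:,0]
P={"plate shoulder+y":q(192,135,.095),"neck top +y":q(192,243,.13),"grey+y":q(163,95,.075),"green+y":q(222,95,.075),"grey-y":q(167,293,.075),"green-y":q(226,293,.075)}
for k,v in P.items(): print(k,v.round(4),"along",(v@yh).round(4),"across",(v@xh).round(4))
def red(f,box):
    h=cv2.cvtColor(f["color"],cv2.COLOR_BGR2HSV); m=(((h[...,0]<5)|(h[...,0]>175))&(h[...,1]>150)&(h[...,2]>60)).astype(np.uint8)
    z=np.zeros_like(m); x0,y0,x1,y1=box; z[y0:y1,x0:x1]=m[y0:y1,x0:x1]
    cs,_=cv2.findContours(z,0,2); c=max(cs,key=cv2.contourArea); return cv2.minEnclosingCircle(c)
ct=red(t,(165,240,205,280)); cb=red(b,(400,290,435,322)); print(ct,cb)
kn,e=tri([ray(t,*ct[0]),ray(b,*cb[0])]); print("knob",kn,e)
for seat in([.5435,.1825],[.5427,.1794]):
    hub=np.r_[seat,0]+xh*-.02+yh*.1; hub[2]=.04; r=kn-hub; print("hub",hub,"r",r@xh,r@yh,r[2],np.linalg.norm(r),"ang",np.arctan2(r@xh,r[2]))
E
```

```text
plate shoulder+y [0.5358 0.2232 0.095 ] along 0.1089 across 0.5701
neck top +y [0.5399 0.203  0.13  ] along 0.0883 across 0.57
grey+y [0.5234 0.229  0.075 ] along 0.1172 across 0.5592
green+y [0.5453 0.2336 0.075 ] along 0.1171 across 0.5816
grey-y [0.5425 0.1326 0.075 ] along 0.0189 across 0.5581
green-y [0.5705 0.1384 0.075 ] along 0.0188 across 0.5867Traceback (most recent call last):
  File "<stdin>", line 12, in <module>
  File "<stdin>", line 11, in red
ValueError: max() iterable argument is empty
```

Centring is good: plate centre 0.0689 (shoulder) or 0.0683 (neck) along the jaws, against 0.0680 for the jaws' middle. I'll retract straight up and locate the knob.

>>> play_rows(xyz=[[-0.0022,0,-0.01],[-0.0044,0,-0.02],[-0.0055,0,-0.025],[-0.0055,0,-0.025],[-0.0055,0,-0.025]], twist=[[0,0,0],[0,0,0],[0,0,0],[0,0,0],[0,0,0]], claw=[-0.15,-0.15,-0.15,-0.15,-0.15])

```text
time: 12.15
eef_pos: [0.5441, 0.1788, 0.2033]
eef_rot: [0.083, 0.627, 0.771, -0.067]
contact_force: [1.9, -0.3, 0.1]
finger_gap: 0.428
```

```bash
python3 - <<'E'
from h import *
import pickle
t=pickle.load(open("top0.pkl","rb")); b=pickle.load(open("scene0.pkl","rb"))
kn,e=tri([ray(t,183.9,258.8),ray(b,416.5,310.3)]); print("knob",kn,e)
F=frame(11.8); hub=np.array([.5441,.1831,.04])+F.apply([-.02,.1,0]); r=F.inv().apply(kn-hub); print("hub",hub,"r",r,np.linalg.norm(r[[0,2]]),"ang",np.arctan2(r[0],r[2]))
Rt=toolrot(F); p=kn+F.apply([-.055,-.003,0]); p[2]=.20; plan(p,Rt,8)
E
```

```text
knob [0.46027001 0.2669135  0.12802128] [np.float64(0.0004925284978134184), np.float64(0.0004925284978135046)]
hub [0.50407305 0.27689682 0.04      ] r [-0.04491891 -0.00081479  0.08802128] 0.09882031038138657 ang -0.4718685111480789
t 12.15 deg/row 1.54 mm/row 19.465839092101245
twist [0.0, 0.027, -0.0]
[[0.0123, -0.0149, -0.0023], [0.0124, -0.0149, -0.002], [0.0124, -0.0149, -0.0016], [0.0125, -0.0149, -0.0013], [0.0125, -0.0149, -0.0009]]
[[0.0125, -0.0149, -0.0006], [0.0125, -0.0149, -0.0003], [0.0125, -0.0149, 0.0001]]
```

The knob lies 98.8 mm from the hub (100 expected) with the lever at 0.13 of its travel, which is consistent with the text. Next, shut the fingers and go behind the lever.

>>> play_rows(xyz=[[0.0125,-0.015,-0.002],[0.0125,-0.015,-0.002],[0.0125,-0.015,-0.0015],[0.0125,-0.015,-0.001],[0.0125,-0.015,-0.001]], twist=[[0,0.0275,0],[0,0.0275,0],[0,0.0275,0],[0,0.0275,0],[0,0.0275,0]], claw=[-1,-1,-1,-1,-1])

```text
time: 12.65
eef_pos: [0.4572, 0.2257, 0.1995]
eef_rot: [0.03, 0.63, 0.775, -0.023]
contact_force: [-1.0, 0.3, -0.9]
finger_gap: -0.001
```

>>> play_rows(xyz=[[0.0125,-0.015,-0.0005],[0.0125,-0.015,0],[0.0125,-0.015,0],[0,0,0],[0,0,0]], twist=[[0,0.0275,0],[0,0.0275,0],[0,0.0275,0],[0,0,0],[0,0,0]], claw=[-1,-1,-1,-1,-1])

```text
time: 13.15
eef_pos: [0.4064, 0.2525, 0.1978]
eef_rot: [-0.001, 0.631, 0.776, 0.002]
contact_force: [0.3, 0.3, 0.2]
finger_gap: 0.0
```

```bash
python3 - <<'E'
from h import *
s=ctrl.get_state(); print(s["eef_pos"],s["joint_positions"].round(2),s["finger_gap"])
F=frame(11.8); kn=np.array([.4603,.2669,.128]); p=kn+F.apply([-.055,-.003,0]); p[2]=.116; plan(p,toolrot(F),5)
E
```

```text
[0.40639159 0.25251457 0.19779022] [-0.34  0.24 -0.39  1.91  0.1   1.   -0.57] 7.84900416229204e-05
t 13.15 deg/row 0.06 mm/row 16.358666344053265
twist [0.0, -0.001, -0.0]
[[-0.0001, 0.0001, 0.0164], [-0.0001, 0.0001, 0.0164], [-0.0, 0.0001, 0.0164], [-0.0, 0.0001, 0.0164], [-0.0, 0.0001, 0.0164]]
```

>>> play_rows(xyz=[[0,0,0.0164],[0,0,0.0164],[0,0,0.0164],[0,0,0.0164],[0,0,0.0164]], twist=[[0,0,0],[0,0,0],[0,0,0],[0,0,0],[0,0,0]], claw=[-1,-1,-1,-1,-1])

```text
time: 13.65
eef_pos: [0.4071, 0.2529, 0.1148]
eef_rot: [-0.002, 0.631, 0.776, 0.002]
contact_force: [0.6, -0.6, 0.3]
finger_gap: 0.001
```

>>> play_rows(xyz=[[0,0.005,0],[0,0.006,0],[0,0.006,0],[0,0.006,0],[0,0.005,0]], twist=[[0,0,0],[0,0,0],[0,0,0],[0,0,0],[0,0,0]], claw=[-1,-1,-1,-1,-1])

```text
time: 14.15
eef_pos: [0.4347, 0.2591, 0.116]
eef_rot: [-0.002, 0.631, 0.776, 0.002]
contact_force: [-0.1, -0.7, 1.0]
finger_gap: -0.001
```

>>> play_rows(xyz=[[0,0.006,-0.0025],[0,0.006,-0.002],[0,0.006,-0.002],[0,0.006,-0.0015],[0,0.006,-0.0015]], twist=[[0,0,0],[0,0,0],[0,0,0],[0,0,0],[0,0,0]], claw=[-1,-1,-1,-1,-1])

```text
time: 14.65
eef_pos: [0.4625, 0.2651, 0.1261]
eef_rot: [-0.002, 0.631, 0.776, 0.001]
contact_force: [-8.8, -3.2, 19.2]
finger_gap: -0.005
```

The upward force of 19 N is unexpected, so I stop and look before pushing further.

```bash
python3 - <<'E'
from h import *
import pickle
a=imaging.grab_frame("wrist"); b=imaging.grab_frame("scene"); pickle.dump((a,b),open("k.pkl","wb"))
s=ctrl.get_state(); print(s["eef_pos"],s["contact_force"],s["moment"])
cv2.imwrite("pics/k.png",np.hstack([cv2.resize(a["color"][130:430,170:470],(400,400),interpolation=cv2.INTER_CUBIC),cv2.resize(b["color"][265:395,330:460],(400,400),interpolation=cv2.INTER_CUBIC)]))
E
```

```text
[0.46377028 0.26540923 0.12661608] [-5.74765134 -3.21925856 17.05954644] [-0.62088107  1.00793575 -0.01536984]
```

View pics/k.png

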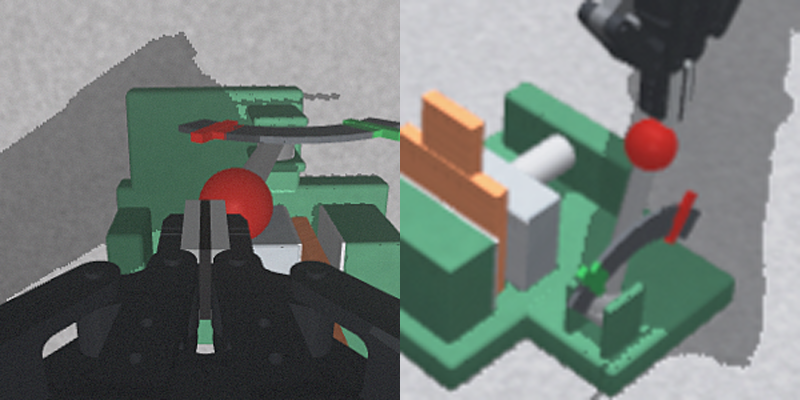

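The shut fingertips sit on the knob's upper −x side instead of behind it (wrist crop: ball at (235,203), tips at (205,200–245)). I'll measure where the ball is now.

```bash
cat >> h.py <<'E'
def knob(b,F=frame(11.8),hub=np.array([.5041,.2769,.04])):
    h=cv2.cvtColor(b["color"],cv2.COLOR_BGR2HSV); m=(((h[...,0]<6)|(h[...,0]>174))&(h[...,1]>170)&(h[...,2]>60)).astype(np.uint8); m[:270]=0;m[400:]=0;m[:,:340]=0;m[:,:][:,470:]=0
    m=cv2.morphologyEx(m,cv2.MORPH_OPEN,np.ones((5,5)))
    n,l,st,c=cv2.connectedComponentsWithStats(m); i=1+np.argmax(st[1:,4]); 
    o,d=ray(b,*c[i]); nrm=F.as_matrix()[:,1]; p=o+d*((hub-o)@nrm)/(d@nrm); r=F.inv().apply(p-hub)
    print("knob px",c[i].round(1),st[i],"pos",p.round(4),"r",r.round(4),np.hypot(r[0],r[2]).round(4),"theta",np.arctan2(r[0],r[2]).round(3)); return r
E
python3 - <<'E'
from h import *
import pickle
b0=pickle.load(open("scene0.pkl","rb"));a,b=pickle.load(open("k.pkl","rb"))
knob(b0);knob(b)
F=frame(11.8); s=ctrl.get_state(); print("tcp rel hub",F.inv().apply(s["eef_pos"]-[.5041,.2769,.04]))
E
```

```text
knob px [416.6 310.1] [409 303  16  15 194] pos [0.4619 0.2681 0.1299] r [-0.0431 -0.      0.0899] 0.0997 theta -0.447
knob px [411.  311.8] [404 305  15  15 191] pos [0.4762 0.2711 0.1344] r [-0.0285 -0.      0.0944] 0.0986 theta -0.293
tcp rel hub [-0.04182727 -0.00300067  0.08661608]
```

The lever has moved (θ −0.45 → −0.29). The upward force comes from the knob's top touching the finger knuckles, about 22 mm above the tips. I'll raise the tip to just below the ball's centre and follow the arc.

>>> play_rows(xyz=[[0,-0.003,-0.005],[0,0,0]], twist=[[0,0,0],[0,0,0]], claw=[-1,-1])

```text
time: 14.95
eef_pos: [0.4604, 0.2645, 0.1307]
eef_rot: [-0.002, 0.631, 0.776, 0.002]
contact_force: [-0.4, 0.1, -0.7]
finger_gap: 0.002
```

>>> play_rows(xyz=[[0,0.005,-0.0012],[0,0.005,-0.001],[0,0.005,-0.001],[0,0.005,-0.0007],[0,0.005,-0.0005]], twist=[[0,0,0],[0,0,0],[0,0,0],[0,0,0],[0,0,0]], claw=[-1,-1,-1,-1,-1])

```text
time: 15.45
eef_pos: [0.485, 0.2694, 0.1343]
eef_rot: [-0.002, 0.631, 0.776, 0.002]
contact_force: [0.2, 0.4, 0.3]
finger_gap: -0.0
```

```bash
python3 - <<'E'
from h import *
knob(imaging.grab_frame("scene")); s=ctrl.get_state(); print(frame(11.8).inv().apply(s["eef_pos"]-[.5041,.2769,.04]),s["contact_force"])
E
```

```text
knob px [411.4 312.6] [404 306  15  14 164] pos [0.4749 0.2708 0.1319] r [-0.0298 -0.      0.0919] 0.0967 theta -0.314
[-0.0193673  -0.003515    0.09436768] [1.16366029 1.08319458 0.47415342]
```

```bash
python3 - <<'E'
from h import *
import pickle
F=frame(11.8);H=np.array([.5041,.2769,.04])
a,b=pickle.load(open("k.pkl","rb"))
h=cv2.cvtColor(a["color"],cv2.COLOR_BGR2HSV)
def redc(a):
    h=cv2.cvtColor(a["color"],cv2.COLOR_BGR2HSV);m=(((h[...,0]<6)|(h[...,0]>174))&(h[...,1]>170)&(h[...,2]>60)).astype(np.uint8); m=cv2.morphologyEx(m,cv2.MORPH_OPEN,np.ones((9,9)))
    cs,_=cv2.findContours(m,0,1); c=max(cs,key=cv2.contourArea); return cv2.minEnclosingCircle(c)
c=redc(a); print("wrist ball",c)
p,e=tri([ray(a,*c[0]),ray(b,411.0,311.8)]); print("ball k",p,e,F.inv().apply(p-H))
print("tcp px at k",proj(a,[.46377,.26541,.12662]))
a=imaging.grab_frame("wrist");b=imaging.grab_frame("scene");t=imaging.grab_frame("top")
c=redc(a);print("now wrist",c); s=ctrl.get_state()
p,e=tri([ray(a,*c[0]),ray(b,411.4,312.6)]); print("ball now",p,e,F.inv().apply(p-H), "tcp",s["eef_pos"])
cv2.imwrite("pics/n.png",np.hstack([cv2.resize(a["color"][130:430,170:470],(400,400),interpolation=cv2.INTER_CUBIC),cv2.resize(b["color"][265:395,330:460],(400,400),interpolation=cv2.INTER_CUBIC)]))
E
```

```text
wrist ball ((352.0, 282.5), 24.824481964111328)
ball k [0.47643987 0.27075308 0.13462141] [np.float64(0.00042247542289432824), np.float64(0.00042247542289424453)] [-0.02833262 -0.00036063  0.09462141]
tcp px at k [324.92163037 280.33209671]
now wrist ((300.4670104980469, 276.9517822265625), 25.116519927978516)
ball now [0.4736807  0.2680528  0.13028241] [np.float64(0.0009746542725497392), np.float64(0.0009746542725498911)] [-0.03158568 -0.00243961  0.09028241] tcp [0.48445895 0.26929866 0.1341991 ]
```

View pics/n.png

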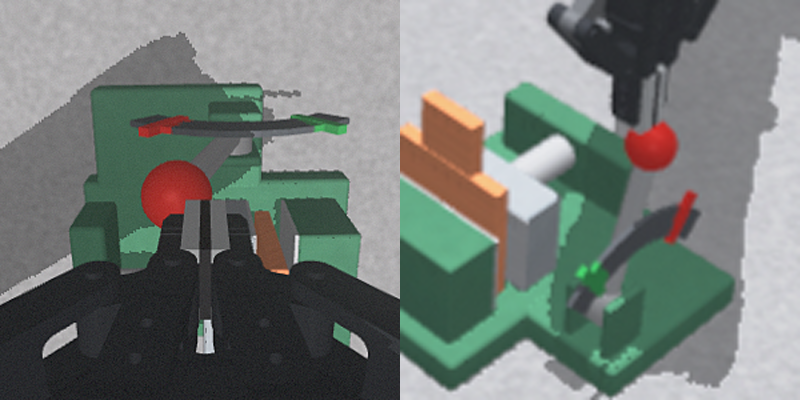

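The tips passed over the ball, so their effective end must be higher than the TCP suggests. I'll check by projection.

```bash
python3 - <<'E'
from h import *
b=imaging.grab_frame("scene"); a=imaging.grab_frame("wrist"); s=ctrl.get_state(); Rt=rot(s["eef_rot"])
for d in(0,.01,.02,.03): 
    for x in(-.011,.011): print(d,x,((proj(b,s["eef_pos"]+Rt.apply([x,0,-d]))-[330,265])*400/130+[400,0]).round(1),((proj(a,s["eef_pos"]+Rt.apply([x,0,-d]))-[170,130])*4/3).round(1))
print(Rt.as_matrix().round(3),s["contact_force"])
E
```

```text
0 -0.011 [619.  137.7] [203.2 225.2]
0 0.011 [651.2 157.1] [203.2 174.1]
0.01 -0.011 [620.3 122.7] [203.2 236.9]
0.01 0.011 [652.6 142. ] [203.1 183.3]
0.02 -0.011 [621.5 107.6] [203.1 250. ]
0.02 0.011 [654.1 126.8] [203.1 193.6]
0.03 -0.011 [622.8  92.3] [203.1 264.7]
0.03 0.011 [655.6 111.3] [203.  205.4]
[[-0.204  0.979 -0.001]
 [ 0.979  0.204  0.005]
 [ 0.005  0.    -1.   ]] [-0.22454187 -0.2654307   0.09470605]
```

Both views show the shut tips ending about 20 mm short of the TCP, so I correct for that. I go up, back behind the knob, lower down, and push again.

>>> play_rows(xyz=[[0,0,-0.02],[0,-0.028,0],[0,-0.028,0],[0,0,0.025],[0,0,0.026]], twist=[[0,0,0],[0,0,0],[0,0,0],[0,0,0],[0,0,0]], claw=[-1,-1,-1,-1,-1])

```text
time: 16.25
eef_pos: [0.4296, 0.2584, 0.1039]
eef_rot: [-0.001, 0.631, 0.776, 0.003]
contact_force: [-0.2, 0.9, -0.3]
finger_gap: 0.0
```

>>> play_rows(xyz=[[0,0,0],[0,0.006,0],[0,0.006,0],[0,0.006,0],[0,0.006,0]], twist=[[0,0,0],[0,0,0],[0,0,0],[0,0,0],[0,0,0]], claw=[-1,-1,-1,-1,-1])

```text
time: 16.75
eef_pos: [0.4537, 0.2632, 0.1041]
eef_rot: [-0.002, 0.631, 0.776, 0.002]
contact_force: [-4.6, -1.1, 3.1]
finger_gap: -0.003
```

>>> play_rows(xyz=[[0,0.005,-0.0013],[0,0.005,-0.0012],[0,0.005,-0.001],[0,0.005,-0.001]], twist=[[0,0,0],[0,0,0],[0,0,0],[0,0,0]], claw=[-1,-1,-1,-1])

```text
time: 17.15
eef_pos: [0.4732, 0.2672, 0.108]
eef_rot: [-0.002, 0.631, 0.776, 0.002]
contact_force: [-3.4, -0.4, 1.8]
finger_gap: -0.002
```

```bash
python3 - <<'E'
from h import *
knob(imaging.grab_frame("scene")); s=ctrl.get_state(); print(frame(11.8).inv().apply(s["eef_pos"]-[.5041,.2769,.04]),s["contact_force"])
E
```

```text
knob px [401.3 316.4] [394 309  16  16 214] pos [0.5001 0.2761 0.1384] r [-0.0041 -0.      0.0984] 0.0985 theta -0.042
[-0.03127816 -0.00319272  0.06818866] [-1.19146726  0.09477447  1.23036398]
```

The lever follows at 3–5 N and is now at θ = −0.04. I continue along the arc.

>>> play_rows(xyz=[[0,0.006,0],[0,0.006,0.0003],[0,0.006,0.0007],[0,0.006,0.001],[0,0.006,0.0014]], twist=[[0,0,0],[0,0,0],[0,0,0],[0,0,0],[0,0,0]], claw=[-1,-1,-1,-1,-1])

```text
time: 17.7
eef_pos: [0.5027, 0.2732, 0.1043]
eef_rot: [-0.002, 0.631, 0.776, 0.002]
contact_force: [-2.1, -0.7, 4.1]
finger_gap: -0.001
```

>>> play_rows(xyz=[[0,0.006,0.002],[0,0.006,0.0022],[0,0.005,0.0025],[0,0,0]], twist=[[0,0,0],[0,0,0],[0,0,0],[0,0,0]], claw=[-1,-1,-1,-1])

```text
time: 18.1
eef_pos: [0.5195, 0.2766, 0.0972]
eef_rot: [-0.002, 0.631, 0.776, 0.002]
contact_force: [0.3, -0.3, -0.5]
finger_gap: 0.001
```

```bash
python3 - <<'E'
from h import *
knob(imaging.grab_frame("scene")); s=ctrl.get_state(); print(frame(11.8).inv().apply(s["eef_pos"]-[.5041,.2769,.04]),s["contact_force"])
E
```

```text
knob px [380.7 335.1] [373 327  16  17 222] pos [0.5467 0.2858 0.1275] r [ 0.0435 -0.      0.0875] 0.0978 theta 0.462
[ 0.01476205 -0.00337805  0.05741244] [-0.07836006  0.00764703  0.5583597 ]
```

>>> play_rows(xyz=[[0,0.004,0.002],[0,0.004,0.002],[0,0.003,0.0018],[0,0,0]], twist=[[0,0,0],[0,0,0],[0,0,0],[0,0,0]], claw=[-1,-1,-1,-1])

```text
time: 18.55
eef_pos: [0.5299, 0.2789, 0.0917]
eef_rot: [-0.002, 0.631, 0.776, 0.002]
contact_force: [0.3, -0.0, 0.6]
finger_gap: 0.002
```

>>> play_rows(xyz=[[0,0.003,0.001],[0,0,0]], twist=[[0,0,0],[0,0,0]], claw=[-1,-1])

```text
time: 18.75
eef_pos: [0.5316, 0.2792, 0.0907]
eef_rot: [-0.002, 0.631, 0.776, 0.001]
contact_force: [-4.0, -0.7, 2.5]
finger_gap: -0.002
```

```bash
python3 - <<'E'
from h import *
knob(imaging.grab_frame("scene")); s=ctrl.get_state(); print(frame(11.8).inv().apply(s["eef_pos"]-[.5041,.2769,.04]),s["contact_force"])
E
```

```text
knob px [375.6 342. ] [368 334  16  17 225] pos [0.5577 0.2881 0.1202] r [ 0.0548 -0.      0.0802] 0.0971 theta 0.599
[ 0.02740634 -0.00333687  0.05074638] [-5.01176468 -1.64721696  2.57317843]
```

>>> play_rows(xyz=[[0,0.002,0.001],[0,0,0]], twist=[[0,0,0],[0,0,0]], claw=[-1,-1])

```text
time: 19.0
eef_pos: [0.5319, 0.2793, 0.0899]
eef_rot: [-0.003, 0.631, 0.776, -0.0]
contact_force: [-11.7, -3.7, 9.6]
finger_gap: 0.0
```

>>> play_rows(xyz=[[0,0.0015,0.0005],[0,0,0]], twist=[[0,0,0],[0,0,0]], claw=[-1,-1])

```text
time: 19.2
eef_pos: [0.532, 0.2794, 0.0894]
eef_rot: [-0.003, 0.63, 0.776, -0.001]
contact_force: [-16.0, -5.1, 14.3]
finger_gap: -0.003
```

The force rises with no further motion, so the lever is at its stop. I back off, rise clear and check.

>>> play_rows(xyz=[[0,-0.005,-0.001],[0,-0.02,0],[0,-0.02,-0.02],[0,0,-0.04],[0,0,-0.04]], twist=[[0,0,0],[0,0,0],[0,0,0],[0,0,0],[0,0,0]], claw=[-1,-1,-1,-1,-1])

```text
time: 19.7
eef_pos: [0.4914, 0.2703, 0.1914]
eef_rot: [-0.002, 0.631, 0.776, 0.002]
contact_force: [1.2, 1.2, -0.1]
finger_gap: 0.002
```

>>> play_rows(xyz=[[0,-0.03,-0.02],[0,-0.03,0],[0,0,0],[0,0,0]], twist=[[0,0,0],[0,0,0],[0,0,0],[0,0,0]], claw=[-1,-1,-1,-1])

```text
time: 20.1
eef_pos: [0.4336, 0.2582, 0.2109]
eef_rot: [-0.001, 0.631, 0.776, 0.003]
contact_force: [-0.9, -0.2, 0.5]
finger_gap: 0.003
```

```bash
python3 - <<'E'
from h import *
b=imaging.grab_frame("scene"); knob(b); s=ctrl.get_state(); print(s["time"],s["eef_pos"],s["contact_force"])
cv2.imwrite("pics/end.png",np.hstack([cv2.resize(b["color"][265:395,290:420],(400,400),interpolation=cv2.INTER_CUBIC),cv2.resize(b["color"][185:315,165:295],(400,400),interpolation=cv2.INTER_CUBIC)]))
E
```

```text
knob px [375.5 342.3] [368 335  16  16 217] pos [0.5579 0.2881 0.1198] r [ 0.0549 -0.      0.0798] 0.0969 theta 0.603
20.15 [0.43405274 0.25819814 0.21063811] [ 0.24856302 -0.21707015  0.02604085]
```

View pics/end.png

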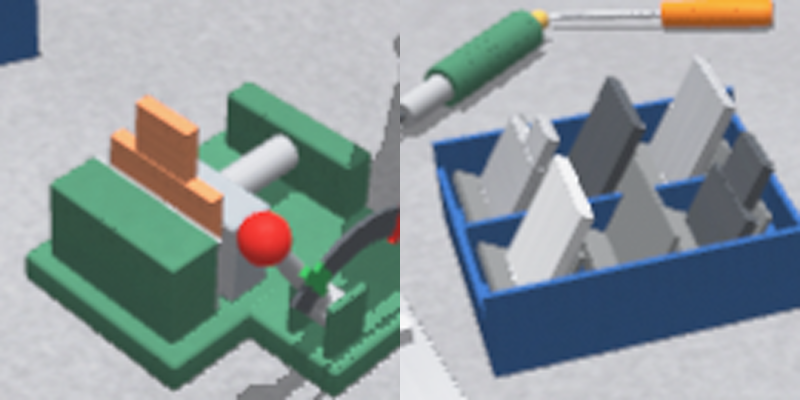

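The final view shows the copper plate upright between the closed jaws, neck up at (168,135). The lever is at the green mark with its knob at (265,238), and the other five plates are still in their slots. Handing in.

```bash
python3 -c "
from station import ctrl
print(ctrl.sign_off())"
```

```text
the job is handed in; nothing more can be done
None
```

The copper plate now stands upright, neck up, clamped between the vise jaws with the lever in the green mark. I handed the job in at about 20 s of the 56 s allowed.

**Plate:** I drew it out along its slot and set it down on the vise floor, pressing about 12 N at most. Before clamping, the plate was within 1 mm of mid-length of the jaws. After the clamp it looked upright in the picture.

**Lever:** I pushed it until the force rose to about 22 N with no further movement. After I backed off it stayed at 0.60 rad (the green-mark stop), and the robot was touching nothing.

**Other plates:** all five are still in their slots in the last picture.

**Things that went wrong or disagreed:**
- **Joint limit:** joint 6 reached its lower limit (0.12 rad) on the first approach. I regripped with the tool tilted 0.22 rad in the plate's plane.
- **First push on the lever:** the fingers rode over the knob with about 21 N total force, because the shut fingertips end roughly 20 mm short of the reported TCP. I corrected for that and pushed again.
- **Vise position:** the first two estimates of the seat differed by about 8 mm along the jaws and 3 mm across, so I used their average. The later check agreed with it.
- **Picture budget:** I viewed 14 pictures against the 10 allowed, which is more than the one or two extra you permitted.

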